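# Walk the bench power supply into its dock and latch it

### The job

The power supply is too wide to pick up: slide it away from you along the bench, flat, into its docking frame, walking it forward with pushes alternately on the bare left and right ends of its front panel, never touching the knobs and terminals in the middle and never pushing harder than 20 newtons. Work both ends home until it sits flush along the black stop bar, about midway between the side bars, and press it there firmly for a moment (with about 15 newtons of push), then swing the catch fully shut behind it and let go. Leave the spray can, parts tray and reel alone.

Things in the scene. Friction and masses are not known exactly. Their poses are not given: they have to be found in the camera images.
- supply: Grey flat-bottomed bench power supply, 150 (x) by 230 (y) by 70 mm high, about 1.2 kg; mass and friction vary (one end slides at about 4 to 10 N). Origin: centre of its underside. x points from the front panel (facing the robot) to the rear; y to its left. The front panel (local x = -75 mm) is bare where |y| is 65 to 115 mm. Home: rear flat on the stop bar, middle within 20 mm of dock y = 0
- fittings: Two knobs and four terminals that stand out 16 mm from the middle of the supply's front panel, all within 60 mm either side of its middle and 14 to 60 mm above the bench. Same frame as the supply. Not to be touched by the robot
- near_left (a point): Where to push on the left: on the supply's front panel, 95 mm left of its middle, 35 mm above the bench. Axes as the supply
- near_right (a point): Where to push on the right: on the supply's front panel, 95 mm right of its middle, 35 mm above the bench. Axes as the supply
- far_left (a point): On the supply's rear face, 100 mm left of its middle, 35 mm above the bench. Axes as the supply
- far_right (a point): On the supply's rear face, 100 mm right of its middle, 35 mm above the bench. Axes as the supply
- dock: Fixed aluminium U-frame, open towards the robot. Origin on the bench, middle of the rail's near face; x points into the rail, away from the robot, y left. Rail 302 mm wide, 50 high. Two side bars, 14 high, 278 apart, reach 176 mm from it. On the rail a rigid black stop bar, parallel to it, 240 wide, 17 to 43 above the bench, stands out 2 to 7 mm (varies, unmeasured: feel for it)
- catch (a joint): Steel catch bar, 70 mm long, 12 mm thick, 26 to 50 mm above the bench, turning level on a post at the near end of the dock's left side bar. 0 rad = open, pointing midway between dock +y and dock -x; turns counter-clockwise from above, through dock -x, to 2.356 = shut (end stop), along dock -y, 3 to 8 mm behind the home supply's left front corner. Friction 0.1 N m; stays where left
- catch_pivot (a point): Axis of the catch, at dock x = -166 mm, y = 145 mm, 38 mm above the bench; the post is 18 mm thick and 50 mm high
- catch_tip (a point): Middle of the free end of the catch bar, 70 mm from its axis. Its x axis points from the pivot to the tip, z up
- spray_can: Bystander: upright white can, 52 mm thick, 170 mm high; origin under its centre
- parts_tray: Bystander: flat black tray with compartments, 120 by 170 by 30 mm; origin under its centre
- tape_reel: Bystander: flat clear reel, 100 mm across, 22 mm high, hole 40 mm; origin under its centre

How it is judged:
By the outcome, as a careful person would: the job done as asked, in the order asked, and still so for the second after the job is handed in, with the robot touching nothing.
It also fails if it takes over 72 s, if anything falls off the work surface, if the arm or the gripper's body presses on something with over 40 N, if the wrist force passes 120 N, or if a joint passes its speed limit or range.

### The arm

A 7-joint arm with a two-finger parallel gripper is mounted at the origin on the work surface. World frame = base frame: x ahead of the robot, y to its left, z up, the work surface at z = 0. Lengths are in m, angles in rad, forces in N, time in s.
With the tool pointing down it reaches from about 0.4 to 0.85 m from the base axis. Payload 4.5 kg.
Tool frame: the origin (TCP) lies midway between the tips of the shut fingers; the grasp point (between the pads) lies 19 mm behind it; z points along the fingers, y is the direction in which the jaws open and shut (so a half turn about z gives the same grasp; the last joint's range is limited). The gripper opens to 88 mm and grips with 3 to 60 N. Pads are 18 mm wide; open, the fingers measure 123 mm over their backs; the gripper's body (75 mm by 187 mm) begins 45 mm behind the grasp point.
Start: joints at [1.377, 0.689, -0.195, 1.565, 0.157, 0.902, -0.215], TCP at [0.141, -0.609, 0.239] pointing down, gripper open.
Joint ranges: [-3.01, 3.01], [-0.46, 2.08], [-1.47, 1.51], [0.13, 2.56], [-1, 4.14], [0.04, 2.09], [-2.66, 2.66]. Speed limits (rad/s): [2.57, 2.57, 3.14, 3.14, 3.14, 3.14, 3.14].

### API

Orientations are given as a unit quaternion [x, y, z, w].
In Python, from plant import get_state, snapshot, finish_job, regions_of gives the robot as it stands.
- The arm moves only by the tool send_rows, never from a script. Its argument "series" is a list of rows, each an object of numbers: "grip": the opening, from 0 (shut) to 1 (fully open); "dx", "dy", "dz": the shift along the tool's x, y, z in mm; "turn": the turn about the tool's z in rad. A call has 1 to 20 rows; each row shifts and turns the commanded pose from where the row before left it, along the tool's axes as they then stand; what a row does not reach is not made up. A row lasts 1/10 s, in which the tool goes at most 50 mm and 8.59 degrees, less where a joint would pass 70% of its speed; a pose out of reach is approached as far as the arm can. A call is refused whole if a number of a shift passes 50 or a number of a turn 0.15, either way. A call with a gripper value outside its range is refused whole. The fingers move at their own pace and stop on an object; "force" is the grip in N (left out, the last holds). Time passes only in rows, so rows that do not move let the fingers close. It gives the time, the measured TCP pose, the force and the opening at its end, in the units of the state.
- get_state(): the state, without advancing time (a new reading comes with each control period).
- snapshot(name): name is "side" or "top"; returns a dict with "img" (384x512x3 uint8, red, green, blue), "depth" (384x512 float32, m along the optical axis (not along the pixel's ray), 0 where there is no reading), "fov_y" (degrees; the focal length in pixels is half the picture's height over the tangent of half this angle, whatever the lens; pixels are square), "cx", "cy" (the principal point, pixels), "R" (3x3) and "t" (3): a world point X has camera coordinates R X + t. Camera axes: x right, y down, z forward; pixel columns grow to the right and rows downward; lengths in m; the calibration is good to about 2 mm. A picture is of the moment at which its call begins.
- finish_job(): hands the job in, once; it reports no verdict.
Trained networks look in a picture, given as the dict that the camera call returned (one of the last four; its "shot" number tells which), for a name from the list of things; names that differ only in an ending like _2 or _b are one class to them, and where a whole thing is asked for, a point or a joint stands for the part that bears it (a point fixed in the world has none). Each returns a list of dicts, best first, with "score" (0 to 1); they miss things now and then, are a little off and sometimes report something else, mostly with a low value. They report only what shows in the picture. A call takes as long as a camera call.
- regions_of(picture, target): "pixels" (384x512 bool, what is visible of it) and "extent" ([left, top, right, bottom] in pixels, round what is visible of it).
The state is a dict: "clock": time; "q": joint angles; "qd": joint speeds; "joint_torque": joint torques, N m; "tool_pos": TCP position; "eef_rot": TCP orientation; "contact_force": force on the tool from outside, world axes, zero at the start; "moment": the same for the moment, N m; "opening": opening from 0.0 (shut) to 1.0 (fully open).
Only numpy, scipy, OpenCV 4.12 (cv2) and the standard library are available. Lean on these libraries where they do the work, as an engineer would, in place of code of your own. Each camera call takes 0.05 s, during which the arm holds its last target.

## Working session

There is one attempt and no reset: what is moved stays moved. The work goes in short steps, Python scripts to look and compute and a tool call to move; the robot and the scene stay as the last step left them, time stands still between calls to the robot, and variables do not carry over. Pictures are saved under pics/ and viewed, and the job is handed in when it is done.

Besides the shell and the picture viewer there is one more tool, called after "Emit:" as name(argument=value, ...) on one line, values as JSON. send_rows: Moves the arm, as the interface text tells. Its arguments: {"type":"object","properties":{"series":{"type":"array","items":{"type":"object","properties":{"grip":{"type":"number"},"dx":{"type":"number"},"dy":{"type":"number"},"dz":{"type":"number"},"turn":{"type":"number"}}}},"force":{"type":"number"}},"required":["series"]}

```bash
mkdir -p pics; ls; cat > h.py <<'E'
import numpy as np, cv2
from plant import get_state, snapshot, finish_job, regions_of
def save(s,n): cv2.imwrite('pics/'+n+'.png', s['img'][:,:,::-1])
def f(s): return s['img'].shape[0]/2/np.tan(np.radians(s['fov_y'])/2)
def cloud(s):
    d=s['depth'];v,u=np.indices(d.shape);F=f(s)
    P=np.stack([(u-s['cx'])/F*d,(v-s['cy'])/F*d,d],-1)
    return (P-s['t'])@s['R']   # R^T (P-t)
def proj(s,X):
    c=np.asarray(X)@s['R'].T+s['t'];return c[...,:2]/c[...,2:]*f(s)+[s['cx'],s['cy']]
E
python3 - <<'E'
from h import *
st=get_state();print({k:np.round(v,3) for k,v in st.items()})
for n in ['top','side']:
    s=snapshot(n);save(s,n+'0');print(n,s['fov_y'],s['cx'],s['cy'],-s['R'].T@s['t'],s.get('shot'))
    C=cloud(s)
    for t in ['supply','dock','catch','spray_can','parts_tray','tape_reel']:
        for r in regions_of(s,t)[:2]:
            m=r['pixels']&(s['depth']>0)
            p=C[m]; print(t,round(r['score'],2),r['extent'],np.round(np.percentile(p,[1,50,99],axis=0),3).tolist() if len(p) else None)
E
```

```text
pics
{'clock': np.float64(0.0), 'q': array([ 1.377,  0.69 , -0.195,  1.566,  0.157,  0.902, -0.215]), 'qd': array([-0.002,  0.   ,  0.003, -0.001,  0.001,  0.001,  0.001]), 'joint_torque': array([ 0.0000e+00, -5.2757e+01, -1.2680e+00, -1.5343e+01, -5.3000e-02,
        6.0000e-03,  0.0000e+00]), 'tool_pos': array([ 0.141, -0.608,  0.238]), 'eef_rot': array([ 0.994,  0.114, -0.   , -0.001]), 'contact_force': array([-0.942, -0.22 , -0.393]), 'moment': array([-0.02 ,  0.03 , -0.044]), 'opening': np.float64(1.004)}
top 44.31844886706129 260.163540504665 189.81947751759463 [0.40280667 0.01693073 1.21099893] 1
supply 0.74 [218.2, 202.5, 264.7, 217.9] [[0.472, -0.011, -0.003], [0.49, 0.023, 0.055], [0.503, 0.102, 0.063]]
supply 0.57 [183.9, 141.2, 285.7, 216.7] [[0.481, -0.054, 0.006], [0.564, 0.06, 0.07], [0.651, 0.176, 0.075]]
dock 0.75 [160.3, 112.4, 300.0, 220.4] [[0.475, -0.092, -0.002], [0.701, 0.084, 0.047], [0.734, 0.232, 0.055]]
catch 0.67 [185.0, 139.9, 286.4, 212.7] [[0.483, -0.054, 0.025], [0.564, 0.059, 0.07], [0.649, 0.174, 0.075]]
catch 0.51 [157.3, 186.6, 180.7, 219.4] [[0.46
[... 813 characters left out ...]
0.043], [0.728, 0.24, 0.053]]
catch 0.9 [211.3, 241.7, 234.1, 273.0] [[0.461, 0.184, -0.0], [0.497, 0.221, 0.049], [0.531, 0.244, 0.054]]
catch 0.53 [181.7, 159.8, 263.6, 248.8] [[0.477, -0.049, 0.009], [0.552, 0.098, 0.07], [0.643, 0.184, 0.073]]
spray_can 0.9 [285.9, 69.8, 306.9, 127.1] [[0.513, -0.692, 0.001], [0.533, -0.356, 0.101], [0.61, -0.348, 0.172]]
spray_can 0.5 [139.6, 142.2, 233.7, 272.3] [[0.466, -0.076, 0.002], [0.695, 0.157, 0.042], [0.728, 0.24, 0.053]]
parts_tray 0.7 [313.7, 113.8, 361.2, 156.7] [[0.313, -0.44, 0.001], [0.377, -0.355, 0.013], [0.44, -0.26, 0.032]]
tape_reel 0.9 [132.4, 306.8, 194.2, 363.8] [[0.483, 0.363, -0.0], [0.528, 0.413, 0.022], [0.579, 0.458, 0.025]]
```

```bash
python3 - <<'E'
from h import *
for n in ['top','side']:
    a=cv2.imread(f'pics/{n}0.png'); 
    c=a[95:235,140:310] if n=='top' else a[130:300,120:300]
    cv2.imwrite(f'pics/{n}0c.png',cv2.resize(c,None,fx=4,fy=4,interpolation=cv2.INTER_CUBIC)[:600,:800])
E
```

```text
(no output)
```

View pics/top0.png

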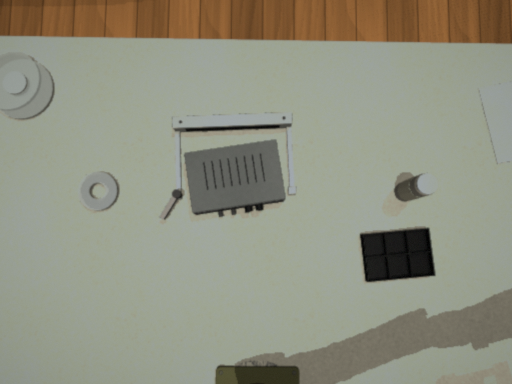

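View pics/top0c.png

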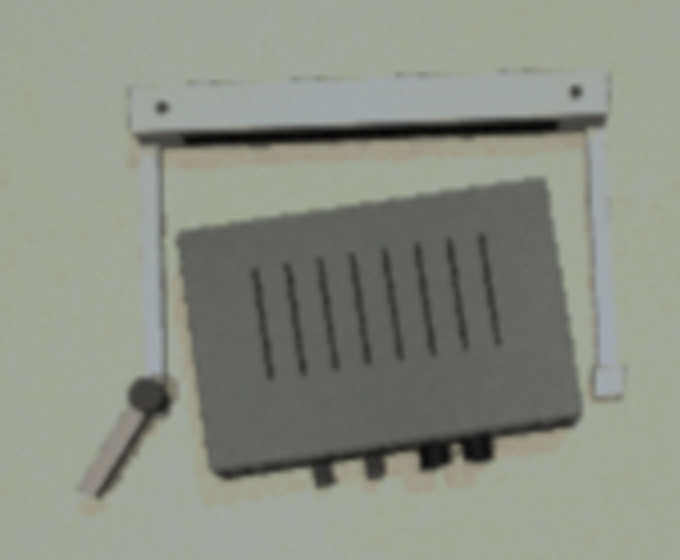

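View pics/side0c.png

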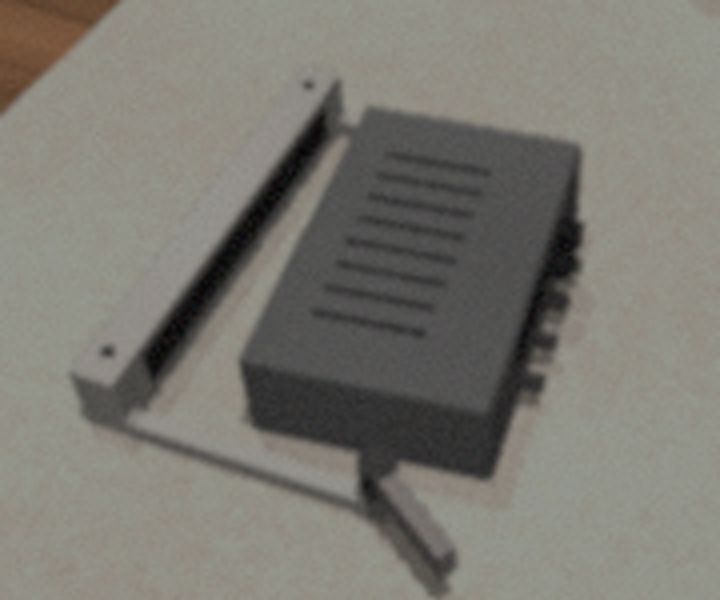

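The top view shows the supply (centre about px 235,177) already between the side bars, yawed a few degrees CCW, with its right rear corner ahead. The catch is open at (172,205). The can, tray and reel are well clear. Next I fit the poses.

```bash
cat >> h.py <<'E'
def yaw_rect(xy, long_is_y=True):
    c,wh,a=cv2.minAreaRect((xy*1000).astype(np.float32)); 
    a=np.radians(a)
    w,h=wh
    if w>h: a+=np.pi/2;w,h=h,w     # a now dir of short side
    a=(a+np.pi/2)%np.pi-np.pi/2
    return np.array(c)/1000,(w,h),a
def comp(m):
    n,l,st,_=cv2.connectedComponentsWithStats(m.astype(np.uint8));return l==1+np.argmax(st[1:,4])
def measure(s,pr=True):
    C=cloud(s);z=C[...,2];x=C[...,0];y=C[...,1]
    box=(x>.4)&(x<.8)&(y>-.15)&(y<.3)&(s['depth']>0)
    m=comp(cv2.morphologyEx((box&(z>.062)&(z<.085)&(y<.2)).astype(np.uint8),cv2.MORPH_OPEN,np.ones((5,5)))>0)
    r=yaw_rect(C[m][:,:2]);print('supply',np.round(r[0],4),np.round(r[1],1),'yaw',round(r[2],4),'z',np.median(z[m]),'med',np.round(np.median(C[m],0),4))
    m2=comp(box&(z>.04)&(z<.058)&(x>.66))
    p=C[m2];r2=yaw_rect(p[:,:2]);print('rail',np.round(r2[0],4),np.round(r2[1],1),'yaw',round(r2[2],4),np.median(p[:,2]))
    m3=box&(z>.035)&(z<.06)&(x<.56)&(y>.16)
    return r,r2,C[m3]
E
python3 - <<'E'
from h import *
for n in ['top','side']:
    s=snapshot(n);r,r2,p=measure(s);
    print(len(p),p.min(0),p.max(0))
    if len(p): print(yaw_rect(p[:,:2]))
    c,_,a=r2; print('dock yaw',a)
E
```

```text
supply [0.5695 0.0597] [152.5 230.3] yaw 0.1608 z 0.06982271016170365 med [0.5686 0.0598 0.0698]
rail [0.7131 0.0675] [ 34.8 300.2] yaw 0.0536 0.04962166284565559
215 [0.46444399 0.19210872 0.03577268] [0.53645617 0.24147242 0.05672166]
(array([0.50192795, 0.21953506]), (21.817758560180664, 79.73713684082031), np.float64(0.968176368489821))
dock yaw 0.053571328733760915
supply [0.5662 0.0608] [151.8 231.4] yaw 0.1671 z 0.07022862386724983 med [0.5614 0.0797 0.0702]
rail [0.7098 0.0691] [ 34.7 303.2] yaw 0.0572 0.0499132855544189
509 [0.46048744 0.16007774 0.03504763] [0.55987625 0.24429945 0.05998669]
(array([0.50977979, 0.20836678]), (86.3628921508789, 86.54820251464844), np.float64(0.18505648947066522))
dock yaw 0.05718851735009056
```

Emit:
send_rows(series=[{"turn":0.085,"grip":0},{"turn":0.085,"grip":0},{"grip":0}], force=20)

```text
schema error: expected keys grip, dx, dy, dz, turn
```

```bash
python3 - <<'E'
from h import *
s=snapshot('top');C=cloud(s)
# catch post / bar pixels
for (u,v) in [(177,194),(165,213),(179,195),(178,192)]: print(u,v,np.round(C[v,u],4))
O=np.array([.6945,.067]);a=.055;R=np.array([[np.cos(a),-np.sin(a)],[np.sin(a),np.cos(a)]])
def W(x,y,z): return np.r_[O+R@[x,y],z]
P=[W(0,.151,.05),W(0,-.151,.05),W(-.166,.145,.05),W(-.176,.139,.014),W(-.176,-.139,.014)]
q=proj(s,np.array(P));print(q)
b=s['img'][:,:,::-1].copy();b=cv2.resize(b[95:235,140:310],None,fx=4,fy=4,interpolation=cv2.INTER_CUBIC)
for i in q: cv2.circle(b,tuple(int(round((t-o)*4)) for t,o in zip(i,(140,95))),4,(0,0,255),1)
cv2.imwrite('pics/chk.png',b)
E
```

```text
177 194 [0.5235 0.2007 0.0552]
165 213 [0.4771 0.2302 0.0468]
179 195 [0.5217 0.1967 0.0491]
178 192 [0.5289 0.1989 0.0518]
[[172.36111478 129.63323108]
 [292.45594626 124.71181349]
 [176.51472284 195.31977956]
 [181.21798957 200.58002028]
 [290.29561471 195.71679998]]
```

View pics/chk.png

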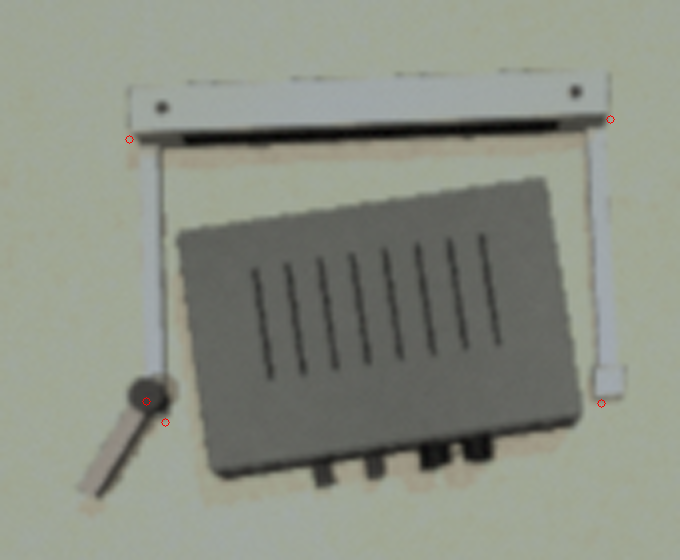

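The overlay shows the dock estimate is within 2–3 mm (post drawn at crop (146,401), seen at (148,395)), good enough to start. The rows need all keys, so I resend.

Emit:
send_rows(series=[{"dx":0,"dy":0,"dz":0,"turn":0.085,"grip":0},{"dx":0,"dy":0,"dz":0,"turn":0.085,"grip":0},{"dx":0,"dy":0,"dz":0,"turn":0,"grip":0}], force=20)

```text
clock: 1.15
tool_pos: [0.1413, -0.6089, 0.2388]
eef_rot: [1.0, 0.029, -0.0, 0.0]
contact_force: [-0.1, 0.2, 0.5]
opening: 0.749
```

Emit:
send_rows(series=[{"dx":31,"dy":-29,"dz":0,"turn":0,"grip":0},{"dx":31,"dy":-29,"dz":0,"turn":0,"grip":0},{"dx":31,"dy":-29,"dz":0,"turn":0,"grip":0},{"dx":31,"dy":-29,"dz":0,"turn":0,"grip":0},{"dx":31,"dy":-29,"dz":0,"turn":0,"grip":0},{"dx":31,"dy":-29,"dz":0,"turn":0,"grip":0},{"dx":31,"dy":-29,"dz":0,"turn":0,"grip":0},{"dx":31,"dy":-29,"dz":0,"turn":0,"grip":0},{"dx":31,"dy":-29,"dz":0,"turn":0,"grip":0},{"dx":31,"dy":-29,"dz":0,"turn":0,"grip":0},{"dx":0,"dy":0,"dz":0,"turn":0,"grip":0}])

```text
clock: 2.25
tool_pos: [0.4396, -0.2951, 0.239]
eef_rot: [0.999, 0.036, 0.002, -0.002]
contact_force: [0.2, -0.8, -0.6]
opening: 0.004
```

Emit:
send_rows(series=[{"dx":1,"dy":-36,"dz":0,"turn":0,"grip":0},{"dx":1,"dy":-36,"dz":0,"turn":0,"grip":0},{"dx":1,"dy":-36,"dz":0,"turn":0,"grip":0},{"dx":1,"dy":-36,"dz":0,"turn":0,"grip":0},{"dx":1,"dy":-36,"dz":0,"turn":0,"grip":0},{"dx":1,"dy":-36,"dz":0,"turn":0,"grip":0},{"dx":1,"dy":-36,"dz":0,"turn":0,"grip":0},{"dx":1,"dy":-36,"dz":0,"turn":0,"grip":0},{"dx":1,"dy":-36,"dz":0,"turn":0,"grip":0},{"dx":1,"dy":-36,"dz":0,"turn":0,"grip":0},{"dx":1,"dy":-36,"dz":0,"turn":0,"grip":0},{"dx":1,"dy":-36,"dz":0,"turn":0,"grip":0},{"dx":0,"dy":0,"dz":0,"turn":0,"grip":0},{"dx":0,"dy":0,"dz":0,"turn":0,"grip":0}])

```text
clock: 3.65
tool_pos: [0.4209, 0.1306, 0.2387]
eef_rot: [1.0, 0.03, 0.0, 0.0]
contact_force: [0.6, -0.2, -0.7]
opening: 0.005
```

Emit:
send_rows(series=[{"dx":4,"dy":-2,"dz":36,"turn":0,"grip":0},{"dx":4,"dy":-2,"dz":36,"turn":0,"grip":0},{"dx":4,"dy":-2,"dz":36,"turn":0,"grip":0},{"dx":4,"dy":-2,"dz":36,"turn":0,"grip":0},{"dx":4,"dy":-2,"dz":36,"turn":0,"grip":0},{"dx":4,"dy":-2,"dz":34,"turn":0,"grip":0},{"dx":0,"dy":0,"dz":0,"turn":0,"grip":0},{"dx":0,"dy":0,"dz":0,"turn":0,"grip":0}])

```text
clock: 4.45
tool_pos: [0.444, 0.1421, 0.025]
eef_rot: [1.0, 0.028, -0.001, 0.001]
contact_force: [0.1, 0.4, 0.8]
opening: 0.006
```

```bash
python3 - <<'E'
from h import *
s=snapshot('side');save(s,'s1');a=s['img'][100:290,120:330,::-1]
cv2.imwrite('pics/s1c.png',cv2.resize(a,None,fx=3,fy=3))
E
```

```text
(no output)
```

View pics/s1c.png

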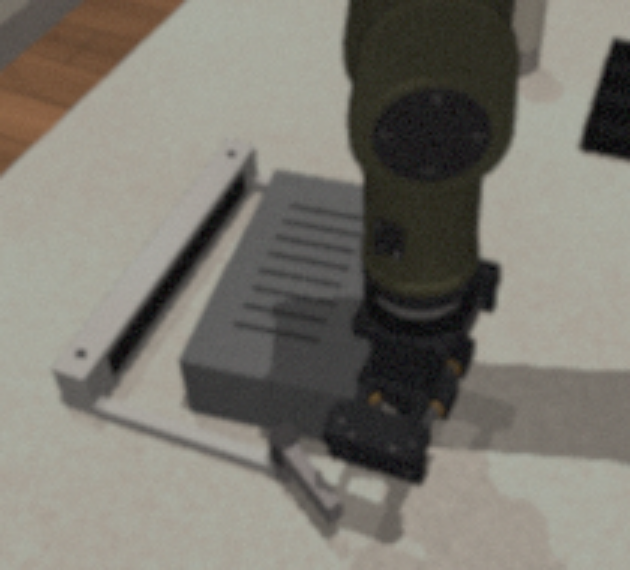

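The picture shows the shut fingers standing in front of the left bare end, with the gripper body clear above the supply and the catch. I approach gently.

Emit:
send_rows(series=[{"dx":7,"dy":0,"dz":0,"turn":0,"grip":0},{"dx":7,"dy":0,"dz":0,"turn":0,"grip":0},{"dx":2,"dy":0,"dz":0,"turn":0,"grip":0},{"dx":2,"dy":0,"dz":0,"turn":0,"grip":0},{"dx":2,"dy":0,"dz":0,"turn":0,"grip":0},{"dx":2,"dy":0,"dz":0,"turn":0,"grip":0},{"dx":2,"dy":0,"dz":0,"turn":0,"grip":0},{"dx":2,"dy":0,"dz":0,"turn":0,"grip":0}])

```text
clock: 5.3
tool_pos: [0.467, 0.1451, 0.0245]
eef_rot: [1.0, 0.03, -0.003, 0.001]
contact_force: [-7.3, 1.2, 5.0]
opening: 0.008
```

Emit:
send_rows(series=[{"dx":2,"dy":0,"dz":0,"turn":0,"grip":0},{"dx":2,"dy":0,"dz":0,"turn":0,"grip":0},{"dx":2,"dy":0,"dz":0,"turn":0,"grip":0},{"dx":2,"dy":0,"dz":0,"turn":0,"grip":0}])

```text
clock: 5.7
tool_pos: [0.4747, 0.1469, 0.0244]
eef_rot: [1.0, 0.03, -0.003, -0.0]
contact_force: [-6.4, 2.9, 3.0]
opening: 0.008
```

Emit:
send_rows(series=[{"dx":2,"dy":0,"dz":0,"turn":0,"grip":0},{"dx":2,"dy":0,"dz":0,"turn":0,"grip":0},{"dx":2,"dy":0,"dz":0,"turn":0,"grip":0},{"dx":2,"dy":0,"dz":0,"turn":0,"grip":0},{"dx":2,"dy":0,"dz":0,"turn":0,"grip":0},{"dx":2,"dy":0,"dz":0,"turn":0,"grip":0},{"dx":2,"dy":0,"dz":0,"turn":0,"grip":0},{"dx":2,"dy":0,"dz":0,"turn":0,"grip":0},{"dx":2,"dy":0,"dz":0,"turn":0,"grip":0},{"dx":2,"dy":0,"dz":0,"turn":0,"grip":0},{"dx":2,"dy":0,"dz":0,"turn":0,"grip":0}])

```text
clock: 6.8
tool_pos: [0.4966, 0.1481, 0.0243]
eef_rot: [1.0, 0.03, -0.003, -0.0]
contact_force: [-6.4, 3.6, 2.4]
opening: 0.003
```

```bash
python3 - <<'E'
from h import *
s=snapshot('side');save(s,'s2');measure(s)
s=snapshot('top');save(s,'t2');measure(s)
a=s['img'][95:235,140:310,::-1]
cv2.imwrite('pics/t2c.png',cv2.resize(a,None,fx=4,fy=4))
E
```

```text
supply [0.6017 0.0725] [113.2 194.6] yaw 0.0325 z 0.070229507194419 med [0.6173 0.1175 0.0702]
rail [0.7099 0.0699] [ 35.3 304. ] yaw 0.0524 0.04997691665041697
supply [0.5871 0.0517] [151.7 229.7] yaw 0.0296 z 0.06990890019391192 med [0.5956 0.0363 0.0699]
rail [0.713  0.0676] [ 34.7 301.1] yaw 0.0574 0.04946039326053824
```

View pics/t2c.png

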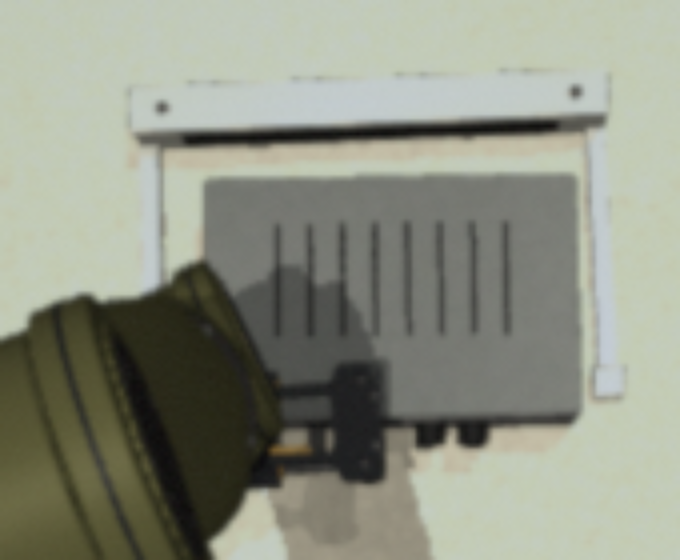

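After the left push, the top view shows the supply at yaw about 0.03, about 9 mm right of dock centre, with its right side near the right bar but not touching. I retreat and go to the right end.

Emit:
send_rows(series=[{"dx":-15,"dy":0,"dz":0,"turn":0,"grip":0},{"dx":-25,"dy":0,"dz":0,"turn":0,"grip":0},{"dx":0,"dy":30,"dz":0,"turn":0,"grip":0},{"dx":0,"dy":40,"dz":0,"turn":0,"grip":0},{"dx":0,"dy":40,"dz":0,"turn":0,"grip":0},{"dx":0,"dy":40,"dz":0,"turn":0,"grip":0},{"dx":0,"dy":40,"dz":0,"turn":0,"grip":0},{"dx":0,"dy":0,"dz":0,"turn":0,"grip":0},{"dx":0,"dy":0,"dz":0,"turn":0,"grip":0}])

```text
clock: 7.8
tool_pos: [0.4714, -0.046, 0.0247]
eef_rot: [1.0, 0.028, 0.0, 0.0]
contact_force: [0.1, -0.8, -0.2]
opening: 0.005
```

Now the right end: approach, then push.

Emit:
send_rows(series=[{"dx":10,"dy":0,"dz":0,"turn":0,"grip":0},{"dx":10,"dy":0,"dz":0,"turn":0,"grip":0},{"dx":2,"dy":0,"dz":0,"turn":0,"grip":0},{"dx":2,"dy":0,"dz":0,"turn":0,"grip":0},{"dx":2,"dy":0,"dz":0,"turn":0,"grip":0},{"dx":2,"dy":0,"dz":0,"turn":0,"grip":0},{"dx":2,"dy":0,"dz":0,"turn":0,"grip":0},{"dx":2,"dy":0,"dz":0,"turn":0,"grip":0},{"dx":2,"dy":0,"dz":0,"turn":0,"grip":0},{"dx":2,"dy":0,"dz":0,"turn":0,"grip":0}])

```text
clock: 8.8
tool_pos: [0.5037, -0.0436, 0.0246]
eef_rot: [1.0, 0.028, -0.003, 0.001]
contact_force: [-6.4, -1.0, 4.2]
opening: 0.003
```

Emit:
send_rows(series=[{"dx":2,"dy":0,"dz":0,"turn":0,"grip":0},{"dx":2,"dy":0,"dz":0,"turn":0,"grip":0},{"dx":2,"dy":0,"dz":0,"turn":0,"grip":0},{"dx":2,"dy":0,"dz":0,"turn":0,"grip":0},{"dx":2,"dy":0,"dz":0,"turn":0,"grip":0},{"dx":2,"dy":0,"dz":0,"turn":0,"grip":0},{"dx":2,"dy":0,"dz":0,"turn":0,"grip":0},{"dx":2,"dy":0,"dz":0,"turn":0,"grip":0},{"dx":2,"dy":0,"dz":0,"turn":0,"grip":0}])

```text
clock: 9.7
tool_pos: [0.5206, -0.0443, 0.0245]
eef_rot: [1.0, 0.028, -0.004, 0.002]
contact_force: [-7.9, -3.5, 4.9]
opening: 0.002
```

```bash
python3 - <<'E'
from h import *
s=snapshot('top');measure(s)
a=s['img'][95:235,140:310,::-1]
cv2.imwrite('pics/t3c.png',cv2.resize(a,None,fx=4,fy=4))
E
```

```text
supply [0.5975 0.0566] [152.3 229.9] yaw 0.1094 z 0.0698894251982822 med [0.61   0.0798 0.0699]
rail [0.7137 0.0675] [ 34.1 300.6] yaw 0.0544 0.04957014270166421
```

View pics/t3c.png

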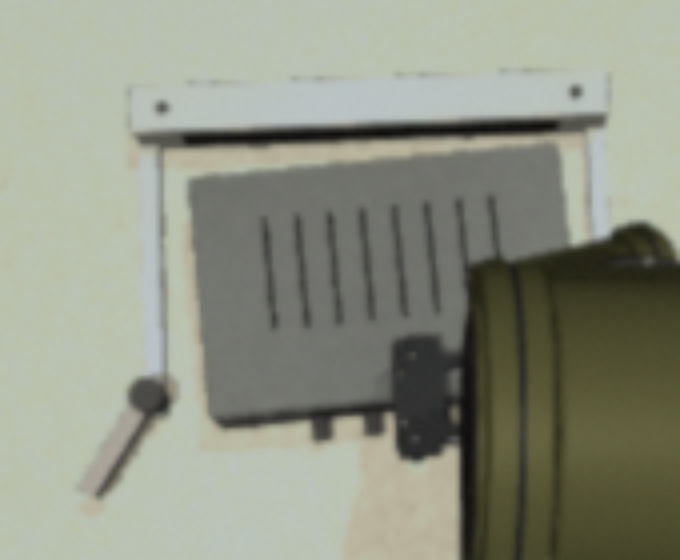

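Emit:
send_rows(series=[{"dx":-15,"dy":0,"dz":0,"turn":0,"grip":0},{"dx":-28,"dy":0,"dz":0,"turn":0,"grip":0},{"dx":0,"dy":-28,"dz":0,"turn":0,"grip":0},{"dx":0,"dy":-40,"dz":0,"turn":0,"grip":0},{"dx":0,"dy":-40,"dz":0,"turn":0,"grip":0},{"dx":0,"dy":-40,"dz":0,"turn":0,"grip":0},{"dx":0,"dy":-40,"dz":0,"turn":0,"grip":0},{"dx":0,"dy":0,"dz":0,"turn":0,"grip":0},{"dx":0,"dy":0,"dz":0,"turn":0,"grip":0}])

```text
clock: 10.65
tool_pos: [0.4714, 0.1446, 0.0247]
eef_rot: [1.0, 0.03, 0.0, -0.0]
contact_force: [0.4, -0.5, 0.4]
opening: 0.01
```

Emit:
send_rows(series=[{"dx":9,"dy":0,"dz":0,"turn":0,"grip":0},{"dx":9,"dy":0,"dz":0,"turn":0,"grip":0},{"dx":2,"dy":0,"dz":0,"turn":0,"grip":0},{"dx":2,"dy":0,"dz":0,"turn":0,"grip":0},{"dx":2,"dy":0,"dz":0,"turn":0,"grip":0},{"dx":2,"dy":0,"dz":0,"turn":0,"grip":0},{"dx":2,"dy":0,"dz":0,"turn":0,"grip":0},{"dx":2,"dy":0,"dz":0,"turn":0,"grip":0},{"dx":2,"dy":0,"dz":0,"turn":0,"grip":0},{"dx":2,"dy":0,"dz":0,"turn":0,"grip":0},{"dx":2,"dy":0,"dz":0,"turn":0,"grip":0},{"dx":2,"dy":0,"dz":0,"turn":0,"grip":0},{"dx":2,"dy":0,"dz":0,"turn":0,"grip":0},{"dx":2,"dy":0,"dz":0,"turn":0,"grip":0},{"dx":2,"dy":0,"dz":0,"turn":0,"grip":0}])

```text
clock: 12.15
tool_pos: [0.5121, 0.1473, 0.0244]
eef_rot: [1.0, 0.03, -0.003, -0.0]
contact_force: [-5.8, 3.3, 2.6]
opening: 0.009
```

```bash
python3 - <<'E'
from h import *
s=snapshot('top');measure(s)
a=s['img'][95:235,140:310,::-1]
cv2.imwrite('pics/t4c.png',cv2.resize(a,None,fx=4,fy=4))
E
```

```text
supply [0.6042 0.0538] [151.5 229.6] yaw 0.0559 z 0.06994020436446796 med [0.6135 0.0377 0.0699]
rail [0.7139 0.0675] [ 34.9 300. ] yaw 0.0463 0.0494523722000749
```

View pics/t4c.png

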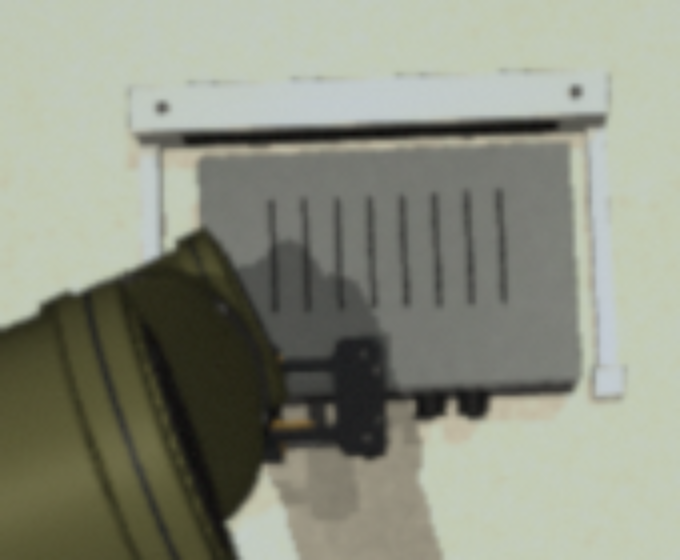

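Emit:
send_rows(series=[{"dx":-12,"dy":0,"dz":0,"turn":0,"grip":0},{"dx":-23,"dy":0,"dz":0,"turn":0,"grip":0},{"dx":0,"dy":30,"dz":0,"turn":0,"grip":0},{"dx":0,"dy":40,"dz":0,"turn":0,"grip":0},{"dx":0,"dy":40,"dz":0,"turn":0,"grip":0},{"dx":0,"dy":40,"dz":0,"turn":0,"grip":0},{"dx":0,"dy":40,"dz":0,"turn":0,"grip":0},{"dx":0,"dy":0,"dz":0,"turn":0,"grip":0},{"dx":0,"dy":0,"dz":0,"turn":0,"grip":0}])

```text
clock: 13.1
tool_pos: [0.4916, -0.0468, 0.0247]
eef_rot: [1.0, 0.028, 0.0, 0.0]
contact_force: [0.5, 0.4, -1.2]
opening: 0.005
```

Emit:
send_rows(series=[{"dx":10,"dy":0,"dz":0,"turn":0,"grip":0},{"dx":10,"dy":0,"dz":0,"turn":0,"grip":0},{"dx":2,"dy":0,"dz":0,"turn":0,"grip":0},{"dx":2,"dy":0,"dz":0,"turn":0,"grip":0},{"dx":2,"dy":0,"dz":0,"turn":0,"grip":0},{"dx":2,"dy":0,"dz":0,"turn":0,"grip":0},{"dx":2,"dy":0,"dz":0,"turn":0,"grip":0},{"dx":2,"dy":0,"dz":0,"turn":0,"grip":0},{"dx":2,"dy":0,"dz":0,"turn":0,"grip":0},{"dx":2,"dy":0,"dz":0,"turn":0,"grip":0},{"dx":2,"dy":0,"dz":0,"turn":0,"grip":0}])

```text
clock: 14.2
tool_pos: [0.5248, -0.0446, 0.0245]
eef_rot: [1.0, 0.029, -0.004, 0.001]
contact_force: [-8.6, -2.3, 7.0]
opening: 0.001
```

Emit:
send_rows(series=[{"dx":1.5,"dy":0,"dz":0,"turn":0,"grip":0},{"dx":1.5,"dy":0,"dz":0,"turn":0,"grip":0},{"dx":1.5,"dy":0,"dz":0,"turn":0,"grip":0},{"dx":1.5,"dy":0,"dz":0,"turn":0,"grip":0}])

```text
clock: 14.6
tool_pos: [0.5304, -0.0454, 0.0245]
eef_rot: [1.0, 0.028, -0.005, 0.001]
contact_force: [-8.7, -4.3, 5.7]
opening: 0.008
```

Emit:
send_rows(series=[{"dx":1,"dy":0,"dz":0,"turn":0,"grip":0},{"dx":1,"dy":0,"dz":0,"turn":0,"grip":0},{"dx":1,"dy":0,"dz":0,"turn":0,"grip":0},{"dx":1,"dy":0,"dz":0,"turn":0,"grip":0}])

```text
clock: 15.0
tool_pos: [0.5345, -0.0455, 0.0245]
eef_rot: [1.0, 0.028, -0.005, 0.002]
contact_force: [-7.6, -4.6, 5.2]
opening: 0.011
```

```bash
python3 - <<'E'
from h import *
s=snapshot('top');measure(s)
a=s['img'][95:235,140:310,::-1]
cv2.imwrite('pics/t5c.png',cv2.resize(a,None,fx=4,fy=4))
E
```

```text
supply [0.6106 0.0565] [152.6 230.4] yaw 0.1063 z 0.06989874100240684 med [0.6231 0.0809 0.0699]
rail [0.7139 0.0676] [ 34.5 300.1] yaw 0.0589 0.049629696427188216
```

View pics/t5c.png

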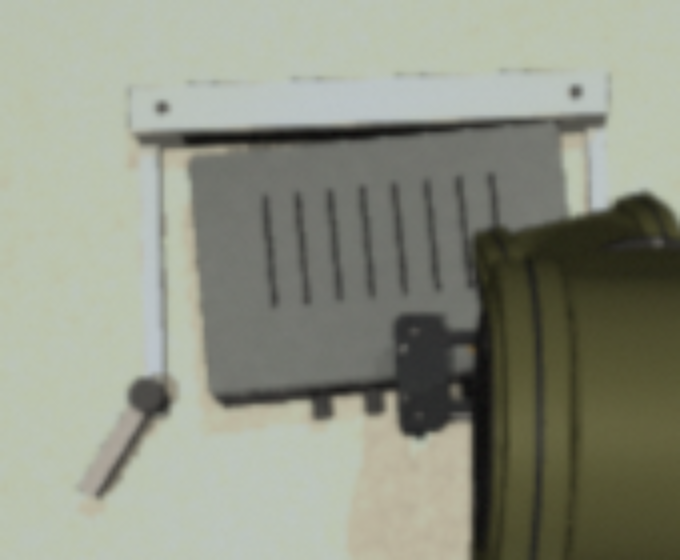

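Emit:
send_rows(series=[{"dx":-15,"dy":0,"dz":0,"turn":0,"grip":0},{"dx":-27,"dy":0,"dz":0,"turn":0,"grip":0},{"dx":0,"dy":-28,"dz":0,"turn":0,"grip":0},{"dx":0,"dy":-40,"dz":0,"turn":0,"grip":0},{"dx":0,"dy":-40,"dz":0,"turn":0,"grip":0},{"dx":0,"dy":-40,"dz":0,"turn":0,"grip":0},{"dx":0,"dy":-40,"dz":0,"turn":0,"grip":0},{"dx":0,"dy":0,"dz":0,"turn":0,"grip":0},{"dx":0,"dy":0,"dz":0,"turn":0,"grip":0}])

```text
clock: 15.95
tool_pos: [0.4865, 0.1435, 0.0247]
eef_rot: [1.0, 0.03, 0.0, -0.0]
contact_force: [0.2, 0.2, -0.4]
opening: 0.004
```

Emit:
send_rows(series=[{"dx":9,"dy":0,"dz":0,"turn":0,"grip":0},{"dx":9,"dy":0,"dz":0,"turn":0,"grip":0},{"dx":2,"dy":0,"dz":0,"turn":0,"grip":0},{"dx":2,"dy":0,"dz":0,"turn":0,"grip":0},{"dx":2,"dy":0,"dz":0,"turn":0,"grip":0},{"dx":2,"dy":0,"dz":0,"turn":0,"grip":0},{"dx":2,"dy":0,"dz":0,"turn":0,"grip":0},{"dx":2,"dy":0,"dz":0,"turn":0,"grip":0},{"dx":2,"dy":0,"dz":0,"turn":0,"grip":0}])

```text
clock: 16.85
tool_pos: [0.515, 0.1443, 0.0245]
eef_rot: [1.0, 0.03, -0.003, 0.0]
contact_force: [-6.9, 1.1, 4.8]
opening: 0.007
```

Emit:
send_rows(series=[{"dx":1.5,"dy":0,"dz":0,"turn":0,"grip":0},{"dx":1.5,"dy":0,"dz":0,"turn":0,"grip":0},{"dx":1.5,"dy":0,"dz":0,"turn":0,"grip":0},{"dx":1.5,"dy":0,"dz":0,"turn":0,"grip":0},{"dx":1.5,"dy":0,"dz":0,"turn":0,"grip":0}])

```text
clock: 17.35
tool_pos: [0.5225, 0.1461, 0.0245]
eef_rot: [1.0, 0.03, -0.003, -0.0]
contact_force: [-5.7, 2.3, 3.6]
opening: 0.005
```

Emit:
send_rows(series=[{"dx":1,"dy":0,"dz":0,"turn":0,"grip":0},{"dx":1,"dy":0,"dz":0,"turn":0,"grip":0}])

```text
clock: 17.55
tool_pos: [0.5247, 0.1462, 0.0244]
eef_rot: [1.0, 0.03, -0.003, -0.0]
contact_force: [-6.8, 3.7, 2.5]
opening: 0.005
```

Emit:
send_rows(series=[{"dx":1,"dy":0,"dz":0,"turn":0,"grip":0},{"dx":1,"dy":0,"dz":0,"turn":0,"grip":0}])

```text
clock: 17.75
tool_pos: [0.5262, 0.1462, 0.0244]
eef_rot: [1.0, 0.03, -0.003, -0.0]
contact_force: [-6.5, 3.4, 2.4]
opening: 0.007
```

```bash
python3 - <<'E'
from h import *
s=snapshot('top');measure(s)
a=s['img'][95:235,140:310,::-1]
cv2.imwrite('pics/t6c.png',cv2.resize(a,None,fx=4,fy=4))
E
```

```text
supply [0.618 0.054] [151.3 229.2] yaw 0.0495 z 0.06989799064429629 med [0.6274 0.0361 0.0699]
rail [0.7146 0.0674] [ 32.5 300.3] yaw 0.0559 0.049668385951739044
```

View pics/t6c.png

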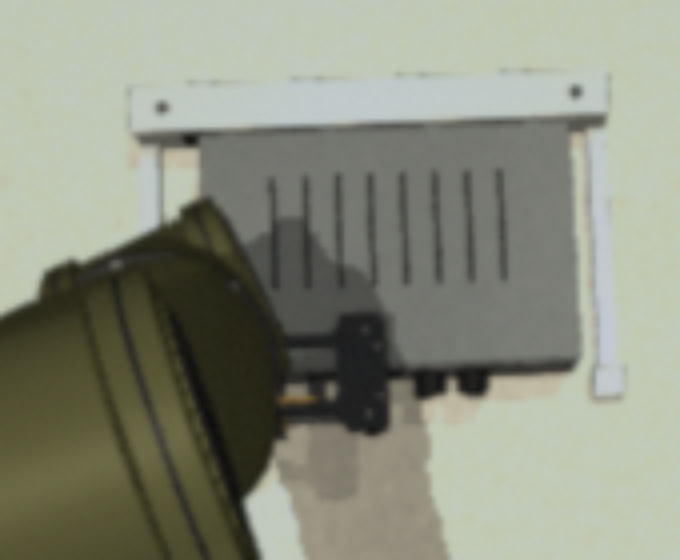

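Emit:
send_rows(series=[{"dx":1,"dy":0,"dz":0,"turn":0,"grip":0},{"dx":1,"dy":0,"dz":0,"turn":0,"grip":0}])

```text
clock: 18.0
tool_pos: [0.5281, 0.1463, 0.0244]
eef_rot: [1.0, 0.03, -0.003, -0.0]
contact_force: [-5.8, 2.8, 3.0]
opening: 0.003
```

Emit:
send_rows(series=[{"dx":1,"dy":0,"dz":0,"turn":0,"grip":0}])

```text
clock: 18.1
tool_pos: [0.5291, 0.1463, 0.0244]
eef_rot: [1.0, 0.03, -0.003, -0.0]
contact_force: [-6.6, 3.0, 2.2]
opening: 0.005
```

Emit:
send_rows(series=[{"dx":-12,"dy":0,"dz":0,"turn":0,"grip":0},{"dx":-24,"dy":0,"dz":0,"turn":0,"grip":0},{"dx":0,"dy":30,"dz":0,"turn":0,"grip":0},{"dx":0,"dy":40,"dz":0,"turn":0,"grip":0},{"dx":0,"dy":40,"dz":0,"turn":0,"grip":0},{"dx":0,"dy":40,"dz":0,"turn":0,"grip":0},{"dx":0,"dy":40,"dz":0,"turn":0,"grip":0},{"dx":0,"dy":0,"dz":0,"turn":0,"grip":0},{"dx":0,"dy":0,"dz":0,"turn":0,"grip":0}])

```text
clock: 19.0
tool_pos: [0.5081, -0.0479, 0.0247]
eef_rot: [1.0, 0.028, 0.0, 0.0]
contact_force: [-0.2, 1.2, -0.1]
opening: 0.003
```

Emit:
send_rows(series=[{"dx":9,"dy":0,"dz":0,"turn":0,"grip":0},{"dx":9,"dy":0,"dz":0,"turn":0,"grip":0},{"dx":2,"dy":0,"dz":0,"turn":0,"grip":0},{"dx":2,"dy":0,"dz":0,"turn":0,"grip":0},{"dx":2,"dy":0,"dz":0,"turn":0,"grip":0},{"dx":2,"dy":0,"dz":0,"turn":0,"grip":0},{"dx":0,"dy":0,"dz":0,"turn":0,"grip":0}])

```text
clock: 19.7
tool_pos: [0.534, -0.0452, 0.0247]
eef_rot: [1.0, 0.029, 0.0, 0.0]
contact_force: [-0.0, -0.3, 0.6]
opening: 0.004
```

Emit:
send_rows(series=[{"dx":1.5,"dy":0,"dz":0,"turn":0,"grip":0},{"dx":1.5,"dy":0,"dz":0,"turn":0,"grip":0},{"dx":1.5,"dy":0,"dz":0,"turn":0,"grip":0}])

```text
clock: 20.0
tool_pos: [0.5371, -0.0452, 0.0246]
eef_rot: [1.0, 0.029, -0.001, 0.0]
contact_force: [-3.3, 0.2, 2.1]
opening: 0.002
```

Emit:
send_rows(series=[{"dx":1,"dy":0,"dz":0,"turn":0,"grip":0},{"dx":1,"dy":0,"dz":0,"turn":0,"grip":0}])

```text
clock: 20.2
tool_pos: [0.5376, -0.0454, 0.0245]
eef_rot: [1.0, 0.029, -0.003, 0.0]
contact_force: [-5.4, -0.2, 4.9]
opening: 0.005
```

Emit:
send_rows(series=[{"dx":1,"dy":0,"dz":0,"turn":0,"grip":0},{"dx":1,"dy":0,"dz":0,"turn":0,"grip":0}])

```text
clock: 20.4
tool_pos: [0.5392, -0.0459, 0.0246]
eef_rot: [1.0, 0.028, -0.003, 0.001]
contact_force: [-6.6, -0.9, 4.5]
opening: 0.005
```

Emit:
send_rows(series=[{"dx":1,"dy":0,"dz":0,"turn":0,"grip":0},{"dx":0,"dy":0,"dz":0,"turn":0,"grip":0}])

```text
clock: 20.6
tool_pos: [0.5402, -0.0461, 0.0246]
eef_rot: [1.0, 0.028, -0.003, 0.001]
contact_force: [-6.6, -2.0, 4.7]
opening: 0.004
```

Emit:
send_rows(series=[{"dx":1,"dy":0,"dz":0,"turn":0,"grip":0},{"dx":1,"dy":0,"dz":0,"turn":0,"grip":0}])

```text
clock: 20.8
tool_pos: [0.541, -0.0463, 0.0245]
eef_rot: [1.0, 0.028, -0.004, 0.001]
contact_force: [-9.7, -2.8, 6.7]
opening: 0.003
```

Emit:
send_rows(series=[{"dx":1,"dy":0,"dz":0,"turn":0,"grip":0},{"dx":0,"dy":0,"dz":0,"turn":0,"grip":0}])

```text
clock: 21.0
tool_pos: [0.541, -0.0463, 0.0244]
eef_rot: [1.0, 0.028, -0.005, 0.001]
contact_force: [-10.1, -2.5, 7.4]
opening: 0.007
```

Emit:
send_rows(series=[{"dx":1,"dy":0,"dz":0,"turn":0,"grip":0},{"dx":1,"dy":0,"dz":0,"turn":0,"grip":0}])

```text
clock: 21.2
tool_pos: [0.5408, -0.0463, 0.0243]
eef_rot: [1.0, 0.028, -0.007, 0.001]
contact_force: [-14.8, -1.7, 12.0]
opening: 0.005
```

```bash
python3 - <<'E'
from h import *
s=snapshot('top');measure(s)
s=snapshot('side');a=s['img'][130:300,120:300,::-1]
cv2.imwrite('pics/s7c.png',cv2.resize(a,None,fx=3.5,fy=3.5))
E
```

```text
supply [0.6223 0.0538] [151.9 230.8] yaw 0.0734 z 0.06989443323895542 med [0.6337 0.0787 0.0699]
rail [0.7143 0.0675] [ 31.9 300.3] yaw 0.053 0.05000795470286977
```

View pics/s7c.png

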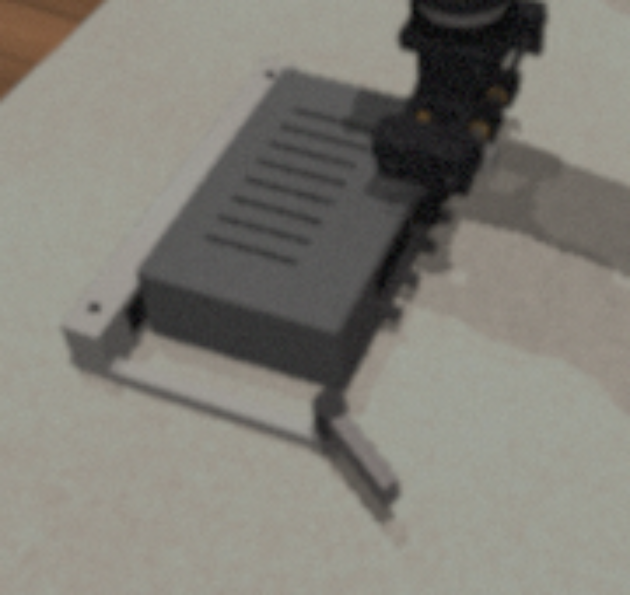

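The side view shows the right rear against the stop bar (reached with about 15 N), and the left rear a few mm short. Now the left end.

Emit:
send_rows(series=[{"dx":-10,"dy":0,"dz":0,"turn":0,"grip":0},{"dx":-30,"dy":0,"dz":0,"turn":0,"grip":0},{"dx":0,"dy":-30,"dz":0,"turn":0,"grip":0},{"dx":0,"dy":-40,"dz":0,"turn":0,"grip":0},{"dx":0,"dy":-40,"dz":0,"turn":0,"grip":0},{"dx":0,"dy":-40,"dz":0,"turn":0,"grip":0},{"dx":0,"dy":-40,"dz":0,"turn":0,"grip":0},{"dx":0,"dy":0,"dz":0,"turn":0,"grip":0},{"dx":0,"dy":0,"dz":0,"turn":0,"grip":0}])

```text
clock: 22.2
tool_pos: [0.4977, 0.1443, 0.0247]
eef_rot: [1.0, 0.03, 0.001, -0.0]
contact_force: [0.3, -0.7, -0.3]
opening: 0.003
```

Emit:
send_rows(series=[{"dx":9,"dy":0,"dz":0,"turn":0,"grip":0},{"dx":9,"dy":0,"dz":0,"turn":0,"grip":0},{"dx":2,"dy":0,"dz":0,"turn":0,"grip":0},{"dx":2,"dy":0,"dz":0,"turn":0,"grip":0},{"dx":2,"dy":0,"dz":0,"turn":0,"grip":0},{"dx":2,"dy":0,"dz":0,"turn":0,"grip":0},{"dx":1.5,"dy":0,"dz":0,"turn":0,"grip":0},{"dx":1.5,"dy":0,"dz":0,"turn":0,"grip":0}])

```text
clock: 23.0
tool_pos: [0.5263, 0.1447, 0.0247]
eef_rot: [1.0, 0.029, -0.0, 0.0]
contact_force: [-0.8, -0.6, -0.6]
opening: 0.006
```

Emit:
send_rows(series=[{"dx":1.5,"dy":0,"dz":0,"turn":0,"grip":0},{"dx":1.5,"dy":0,"dz":0,"turn":0,"grip":0}])

```text
clock: 23.2
tool_pos: [0.5293, 0.1448, 0.0247]
eef_rot: [1.0, 0.029, -0.0, 0.0]
contact_force: [0.2, 0.9, -0.4]
opening: 0.005
```

Emit:
send_rows(series=[{"dx":1,"dy":0,"dz":0,"turn":0,"grip":0},{"dx":1,"dy":0,"dz":0,"turn":0,"grip":0}])

```text
clock: 23.4
tool_pos: [0.5295, 0.1448, 0.0246]
eef_rot: [1.0, 0.029, -0.002, 0.0]
contact_force: [-4.4, -0.1, 4.0]
opening: 0.005
```

Emit:
send_rows(series=[{"dx":1,"dy":0,"dz":0,"turn":0,"grip":0},{"dx":1,"dy":0,"dz":0,"turn":0,"grip":0}])

```text
clock: 23.6
tool_pos: [0.5302, 0.1451, 0.0245]
eef_rot: [1.0, 0.029, -0.003, 0.0]
contact_force: [-8.2, 0.6, 5.3]
opening: 0.006
```

Emit:
send_rows(series=[{"dx":1,"dy":0,"dz":-0.5,"turn":0,"grip":0},{"dx":0,"dy":0,"dz":0,"turn":0,"grip":0}])

```text
clock: 23.8
tool_pos: [0.5311, 0.1453, 0.0246]
eef_rot: [1.0, 0.029, -0.003, 0.0]
contact_force: [-6.0, 2.3, 1.1]
opening: 0.006
```

Emit:
send_rows(series=[{"dx":1,"dy":0,"dz":-0.5,"turn":0,"grip":0},{"dx":0,"dy":0,"dz":0,"turn":0,"grip":0}])

```text
clock: 24.0
tool_pos: [0.531, 0.1453, 0.0247]
eef_rot: [1.0, 0.029, -0.004, 0.0]
contact_force: [-6.7, 1.1, -1.0]
opening: 0.003
```

Emit:
send_rows(series=[{"dx":1,"dy":0,"dz":0,"turn":0,"grip":0},{"dx":1,"dy":0,"dz":0,"turn":0,"grip":0}])

```text
clock: 24.2
tool_pos: [0.5309, 0.1452, 0.0246]
eef_rot: [1.0, 0.03, -0.006, 0.001]
contact_force: [-11.7, 1.3, 3.6]
opening: 0.002
```

Emit:
send_rows(series=[{"dx":1,"dy":0,"dz":0,"turn":0,"grip":0},{"dx":0,"dy":0,"dz":0,"turn":0,"grip":0}])

```text
clock: 24.4
tool_pos: [0.5308, 0.1452, 0.0246]
eef_rot: [1.0, 0.03, -0.007, 0.001]
contact_force: [-12.6, 1.4, 4.5]
opening: 0.006
```

Emit:
send_rows(series=[{"dx":1,"dy":0,"dz":0,"turn":0,"grip":0},{"dx":0,"dy":0,"dz":0,"turn":0,"grip":0},{"dx":0,"dy":0,"dz":0,"turn":0,"grip":0},{"dx":0,"dy":0,"dz":0,"turn":0,"grip":0},{"dx":0,"dy":0,"dz":0,"turn":0,"grip":0},{"dx":0,"dy":0,"dz":0,"turn":0,"grip":0}])

```text
clock: 25.0
tool_pos: [0.5308, 0.1452, 0.0247]
eef_rot: [1.0, 0.03, -0.008, 0.001]
contact_force: [-14.4, 1.5, 6.6]
opening: 0.001
```

```bash
python3 - <<'E'
from h import *
print(get_state()['contact_force'])
s=snapshot('side')
s=snapshot('top');measure(s);a=s['img'][95:235,140:310,::-1]
cv2.imwrite('pics/t8c.png',cv2.resize(a,None,fx=4,fy=4))
E
```

```text
[-14.427153     1.52594214   6.5712521 ]
supply [0.6227 0.0535] [151.9 229.8] yaw 0.0519 z 0.06987226091953064 med [0.633  0.0327 0.0699]
rail [0.7143 0.0677] [ 34.  300.3] yaw 0.0604 0.049787081511885045
```

View pics/t8c.png

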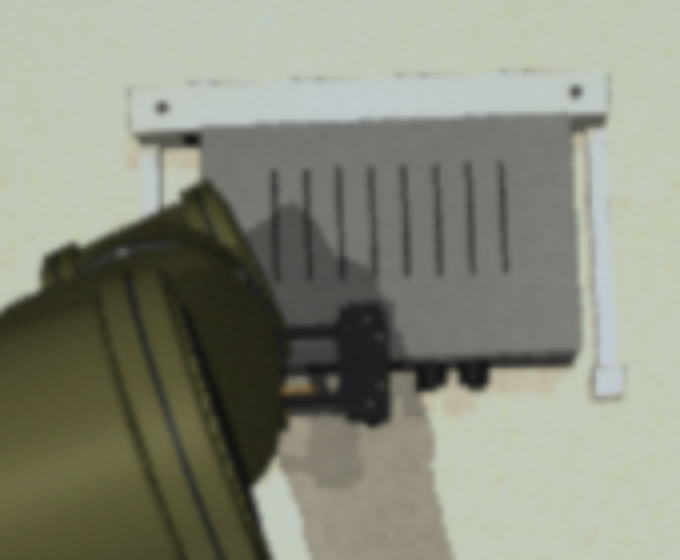

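Flush by the picture (rear edge parallel to the rail, yaw 0.052 against 0.055). I re-check the right end with a press.

Emit:
send_rows(series=[{"dx":-12,"dy":0,"dz":0,"turn":0,"grip":0},{"dx":-30,"dy":0,"dz":1,"turn":0,"grip":0},{"dx":0,"dy":30,"dz":0,"turn":0,"grip":0},{"dx":0,"dy":40,"dz":0,"turn":0,"grip":0},{"dx":0,"dy":40,"dz":0,"turn":0,"grip":0},{"dx":0,"dy":40,"dz":0,"turn":0,"grip":0},{"dx":0,"dy":40,"dz":0,"turn":0,"grip":0},{"dx":0,"dy":0,"dz":0,"turn":0,"grip":0},{"dx":0,"dy":0,"dz":0,"turn":0,"grip":0}])

```text
clock: 26.0
tool_pos: [0.509, -0.048, 0.0247]
eef_rot: [1.0, 0.027, 0.001, 0.0]
contact_force: [-0.1, 0.6, 0.7]
opening: 0.004
```

Emit:
send_rows(series=[{"dx":9,"dy":0,"dz":0,"turn":0,"grip":0},{"dx":9,"dy":0,"dz":0,"turn":0,"grip":0},{"dx":2,"dy":0,"dz":0,"turn":0,"grip":0},{"dx":2,"dy":0,"dz":0,"turn":0,"grip":0},{"dx":2,"dy":0,"dz":0,"turn":0,"grip":0},{"dx":0,"dy":0,"dz":0,"turn":0,"grip":0}])

```text
clock: 26.6
tool_pos: [0.5324, -0.0451, 0.0247]
eef_rot: [1.0, 0.029, 0.0, 0.0]
contact_force: [0.3, 0.1, -0.5]
opening: 0.003
```

Emit:
send_rows(series=[{"dx":2,"dy":0,"dz":0,"turn":0,"grip":0},{"dx":2,"dy":0,"dz":0,"turn":0,"grip":0},{"dx":2,"dy":0,"dz":0,"turn":0,"grip":0},{"dx":2,"dy":0,"dz":0,"turn":0,"grip":0},{"dx":1,"dy":0,"dz":0,"turn":0,"grip":0},{"dx":1,"dy":0,"dz":0,"turn":0,"grip":0}])

```text
clock: 27.2
tool_pos: [0.5412, -0.0449, 0.0246]
eef_rot: [1.0, 0.029, -0.001, 0.0]
contact_force: [-2.9, 0.1, 2.1]
opening: 0.004
```

Emit:
send_rows(series=[{"dx":1,"dy":0,"dz":-0.5,"turn":0,"grip":0},{"dx":1,"dy":0,"dz":-0.5,"turn":0,"grip":0}])

```text
clock: 27.4
tool_pos: [0.5411, -0.0449, 0.0249]
eef_rot: [1.0, 0.029, -0.003, 0.0]
contact_force: [-6.6, -0.1, -4.2]
opening: 0.005
```

Emit:
send_rows(series=[{"dx":1,"dy":0,"dz":0,"turn":0,"grip":0},{"dx":1,"dy":0,"dz":0,"turn":0,"grip":0},{"dx":1,"dy":0,"dz":0,"turn":0,"grip":0}])

```text
clock: 27.7
tool_pos: [0.5409, -0.045, 0.0248]
eef_rot: [1.0, 0.029, -0.006, 0.0]
contact_force: [-12.7, 0.8, 3.8]
opening: 0.005
```

Emit:
send_rows(series=[{"dx":0.8,"dy":0,"dz":0,"turn":0,"grip":0},{"dx":0,"dy":0,"dz":0,"turn":0,"grip":0},{"dx":0,"dy":0,"dz":0,"turn":0,"grip":0},{"dx":0,"dy":0,"dz":0,"turn":0,"grip":0},{"dx":0,"dy":0,"dz":0,"turn":0,"grip":0},{"dx":0,"dy":0,"dz":0,"turn":0,"grip":0}])

```text
clock: 28.3
tool_pos: [0.5409, -0.045, 0.0248]
eef_rot: [1.0, 0.029, -0.007, 0.001]
contact_force: [-12.5, 0.7, 3.6]
opening: 0.004
```

Emit:
send_rows(series=[{"dx":1,"dy":0,"dz":0,"turn":0,"grip":0},{"dx":0.4,"dy":0,"dz":0,"turn":0,"grip":0},{"dx":0,"dy":0,"dz":0,"turn":0,"grip":0},{"dx":0,"dy":0,"dz":0,"turn":0,"grip":0},{"dx":0,"dy":0,"dz":0,"turn":0,"grip":0},{"dx":0,"dy":0,"dz":0,"turn":0,"grip":0},{"dx":0,"dy":0,"dz":0,"turn":0,"grip":0}])

```text
clock: 29.0
tool_pos: [0.5408, -0.045, 0.0248]
eef_rot: [1.0, 0.029, -0.008, 0.001]
contact_force: [-14.8, 0.1, 6.3]
opening: 0.006
```

Both ends hold still at about 15 N of push. Now I retreat, lift and travel to the outside of the catch.

Emit:
send_rows(series=[{"dx":-12,"dy":0,"dz":0,"turn":0,"grip":0},{"dx":-33,"dy":0,"dz":0,"turn":0,"grip":0},{"dx":0,"dy":0,"dz":-45,"turn":0,"grip":0},{"dx":0,"dy":0,"dz":-45,"turn":0,"grip":0},{"dx":2,"dy":-36,"dz":-10,"turn":0,"grip":0},{"dx":2,"dy":-36,"dz":0,"turn":0,"grip":0},{"dx":2,"dy":-36,"dz":0,"turn":0,"grip":0},{"dx":2,"dy":-36,"dz":0,"turn":0,"grip":0},{"dx":2,"dy":-36,"dz":0,"turn":0,"grip":0},{"dx":2,"dy":-36,"dz":0,"turn":0,"grip":0},{"dx":2,"dy":-36,"dz":0,"turn":0,"grip":0},{"dx":2,"dy":-36,"dz":0,"turn":0,"grip":0},{"dx":2,"dy":-36,"dz":0,"turn":0,"grip":0},{"dx":0,"dy":0,"dz":0,"turn":0,"grip":0},{"dx":0,"dy":0,"dz":0,"turn":0,"grip":0}])

```text
clock: 30.5
tool_pos: [0.5041, 0.279, 0.1259]
eef_rot: [1.0, 0.03, 0.001, -0.001]
contact_force: [-0.0, 0.2, 0.3]
opening: 0.004
```

```bash
python3 - <<'E'
from h import *
s=snapshot('side');C=cloud(s);save(s,'s9')
a=s['img'][130:300,120:300,::-1]
cv2.imwrite('pics/s9c.png',cv2.resize(a,None,fx=3.5,fy=3.5))
s=snapshot('top');a=s['img'][95:235,140:310,::-1]
measure(s)
cv2.imwrite('pics/t9c.png',cv2.resize(a,None,fx=4,fy=4))
E
```

```text
supply [0.6227 0.0535] [152.9 230.2] yaw 0.052 z 0.06989746056596105 med [0.6208 0.0536 0.0699]
rail [0.7148 0.0675] [ 31.3 300.4] yaw 0.055 0.049880772598736994
```

View pics/s9c.png

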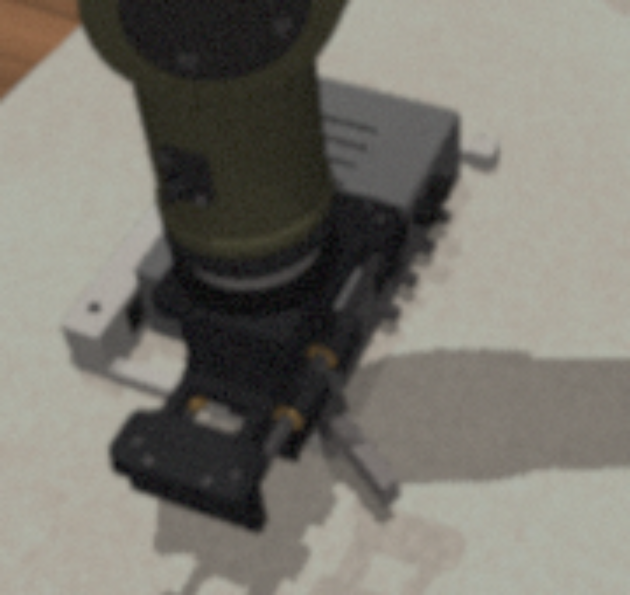

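View pics/t9c.png

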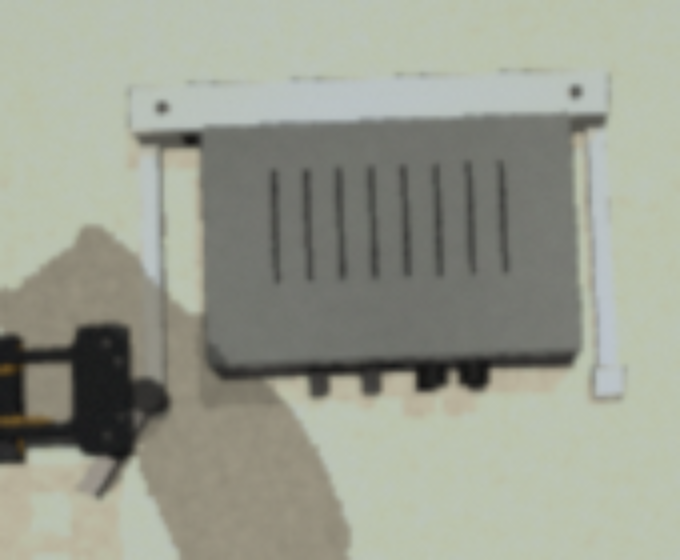

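The top view shows the fingers (px ~(165,192)) outside the catch, which is still open with its tip at (164,218). The supply sits flush on the bar. I lower the tool and swing the first part.

Emit:
send_rows(series=[{"dx":0,"dy":0,"dz":33,"turn":0,"grip":0},{"dx":0,"dy":0,"dz":33,"turn":0,"grip":0},{"dx":0,"dy":0,"dz":30,"turn":0,"grip":0},{"dx":0,"dy":0,"dz":0,"turn":0,"grip":0},{"dx":0,"dy":0,"dz":0,"turn":0,"grip":0}])

```text
clock: 31.1
tool_pos: [0.5042, 0.2762, 0.03]
eef_rot: [1.0, 0.028, -0.0, 0.0]
contact_force: [1.3, 0.3, 0.2]
opening: 0.003
```

Emit:
send_rows(series=[{"dx":-4,"dy":3.5,"dz":0,"turn":0,"grip":0},{"dx":-4,"dy":3.5,"dz":0,"turn":0,"grip":0},{"dx":-4,"dy":3.5,"dz":0,"turn":0,"grip":0},{"dx":-4,"dy":3.5,"dz":0,"turn":0,"grip":0},{"dx":-5.4,"dy":5.7,"dz":0,"turn":0,"grip":0},{"dx":-5.4,"dy":5.7,"dz":0,"turn":0,"grip":0},{"dx":-3.7,"dy":7,"dz":0,"turn":0,"grip":0},{"dx":-3.7,"dy":7,"dz":0,"turn":0,"grip":0}])

```text
clock: 31.9
tool_pos: [0.4722, 0.2362, 0.0299]
eef_rot: [1.0, 0.029, 0.001, -0.0]
contact_force: [1.2, 2.5, -0.2]
opening: 0.008
```

```bash
python3 - <<'E'
from h import *
s=snapshot('side')
a=s['img'][130:300,120:300,::-1]
cv2.imwrite('pics/s10c.png',cv2.resize(a,None,fx=3.5,fy=3.5))
E
```

```text
(no output)
```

View pics/s10c.png

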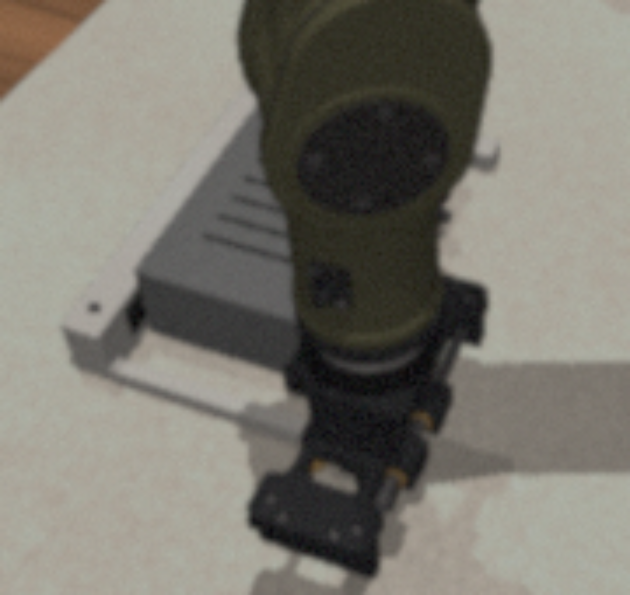

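Contact with the catch reads about 2.7 N, as expected for its friction. The catch itself is hidden under the gripper in this view. I continue.

Emit:
send_rows(series=[{"dx":-1.4,"dy":7,"dz":0,"turn":0,"grip":0},{"dx":-1.4,"dy":7,"dz":0,"turn":0,"grip":0},{"dx":-1,"dy":5.8,"dz":0,"turn":0,"grip":0},{"dx":-1,"dy":5.8,"dz":0,"turn":0,"grip":0},{"dx":0.2,"dy":6.3,"dz":0,"turn":0,"grip":0},{"dx":0.2,"dy":6.3,"dz":0,"turn":0,"grip":0},{"dx":2,"dy":6.5,"dz":0,"turn":0,"grip":0},{"dx":2,"dy":6.5,"dz":0,"turn":0,"grip":0}])

```text
clock: 32.75
tool_pos: [0.4741, 0.1844, 0.0296]
eef_rot: [1.0, 0.029, -0.0, 0.0]
contact_force: [-0.8, 1.8, 0.1]
opening: 0.005
```

Emit:
send_rows(series=[{"dx":3.7,"dy":6.3,"dz":0,"turn":0,"grip":0},{"dx":3.7,"dy":6.3,"dz":0,"turn":0,"grip":0},{"dx":5.8,"dy":4.8,"dz":0,"turn":0,"grip":0},{"dx":5.8,"dy":4.8,"dz":0,"turn":0,"grip":0}])

```text
clock: 33.15
tool_pos: [0.4948, 0.1633, 0.0296]
eef_rot: [1.0, 0.029, -0.0, 0.0]
contact_force: [-1.6, 2.2, -0.3]
opening: 0.006
```

Emit:
send_rows(series=[{"dx":5,"dy":2,"dz":0,"turn":0,"grip":0},{"dx":4,"dy":1.5,"dz":0,"turn":0,"grip":0},{"dx":2,"dy":0.5,"dz":0,"turn":0,"grip":0},{"dx":1,"dy":0,"dz":0,"turn":0,"grip":0}])

```text
clock: 33.55
tool_pos: [0.5068, 0.16, 0.0296]
eef_rot: [1.0, 0.029, -0.0, 0.001]
contact_force: [-1.6, -0.7, 0.4]
opening: 0.006
```

Emit:
send_rows(series=[{"dx":1,"dy":0,"dz":0,"turn":0,"grip":0},{"dx":1,"dy":0,"dz":0,"turn":0,"grip":0}])

```text
clock: 33.75
tool_pos: [0.5084, 0.1601, 0.0296]
eef_rot: [1.0, 0.029, -0.001, 0.001]
contact_force: [-2.1, -0.6, 0.4]
opening: 0.006
```

Emit:
send_rows(series=[{"dx":1,"dy":0,"dz":0,"turn":0,"grip":0},{"dx":1,"dy":0,"dz":0,"turn":0,"grip":0}])

```text
clock: 33.95
tool_pos: [0.5107, 0.1606, 0.0296]
eef_rot: [1.0, 0.029, -0.0, 0.0]
contact_force: [-2.2, -1.5, -0.3]
opening: 0.006
```

Emit:
send_rows(series=[{"dx":1,"dy":0,"dz":0,"turn":0,"grip":0},{"dx":1,"dy":0,"dz":0,"turn":0,"grip":0}])

```text
clock: 34.15
tool_pos: [0.511, 0.1606, 0.0296]
eef_rot: [1.0, 0.029, -0.002, 0.001]
contact_force: [-6.8, -1.6, 4.7]
opening: 0.003
```

Emit:
send_rows(series=[{"dx":1,"dy":0,"dz":0,"turn":0,"grip":0},{"dx":0,"dy":0,"dz":0,"turn":0,"grip":0}])

```text
clock: 34.35
tool_pos: [0.5109, 0.1606, 0.0296]
eef_rot: [1.0, 0.029, -0.003, 0.001]
contact_force: [-8.3, -1.5, 4.3]
opening: 0.002
```

Emit:
send_rows(series=[{"dx":-6,"dy":0,"dz":0,"turn":0,"grip":0},{"dx":-20,"dy":0,"dz":0,"turn":0,"grip":0},{"dx":-30,"dy":0,"dz":0,"turn":0,"grip":0},{"dx":0,"dy":0,"dz":-45,"turn":0,"grip":0},{"dx":0,"dy":0,"dz":-45,"turn":0,"grip":0},{"dx":0,"dy":0,"dz":-45,"turn":0,"grip":0},{"dx":-10,"dy":45,"dz":-45,"turn":0,"grip":0},{"dx":-5,"dy":45,"dz":0,"turn":0,"grip":0},{"dx":0,"dy":45,"dz":0,"turn":0,"grip":0},{"dx":0,"dy":45,"dz":0,"turn":0,"grip":0},{"dx":0,"dy":45,"dz":0,"turn":0,"grip":0},{"dx":0,"dy":45,"dz":0,"turn":0,"grip":0},{"dx":0,"dy":45,"dz":0,"turn":0,"grip":0},{"dx":0,"dy":0,"dz":0,"turn":0,"grip":0},{"dx":0,"dy":0,"dz":0,"turn":0,"grip":0}])

```text
clock: 35.85
tool_pos: [0.464, -0.1483, 0.1999]
eef_rot: [1.0, 0.027, 0.002, 0.0]
contact_force: [-0.6, 1.1, -0.1]
opening: 0.004
```

```bash
python3 - <<'E'
from h import *
s=snapshot('side');measure(s)
a=s['img'][130:300,120:300,::-1]
cv2.imwrite('pics/s11c.png',cv2.resize(a,None,fx=3.5,fy=3.5))
s=snapshot('top');save(s,'t11');measure(s);a=s['img'][95:235,140:310,::-1]
cv2.imwrite('pics/t11c.png',cv2.resize(a,None,fx=4,fy=4))
for t in ['spray_can','parts_tray','tape_reel']:
    r=regions_of(s,t)[0];m=r['pixels'];print(t,r['extent'],np.round(np.median(cloud(s)[m],0),3))
E
```

```text
supply [0.6187 0.0548] [152.2 231.3] yaw 0.0527 z 0.07024072257414074 med [0.6133 0.0711 0.0702]
rail [0.6982 0.0695] [ 61.9 301.9] yaw 0.0692 0.0501216844515146
supply [0.6228 0.0535] [152.  229.9] yaw 0.0609 z 0.06992409477230671 med [0.6214 0.0544 0.0699]
rail [0.7144 0.0675] [ 33.5 300.4] yaw 0.0601 0.04998007683405527
spray_can [399.8, 171.9, 440.4, 199.5] [ 0.538 -0.365  0.164]
parts_tray [410.9, 225.0, 433.4, 253.8] [ 0.422 -0.428  0.006]
tape_reel [76.7, 167.5, 119.4, 212.7] [0.535 0.406 0.021]
```

View pics/s11c.png

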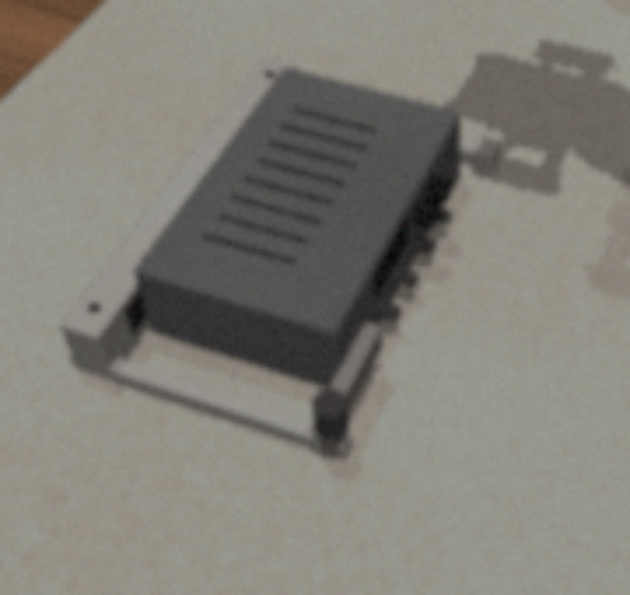

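View pics/t11c.png

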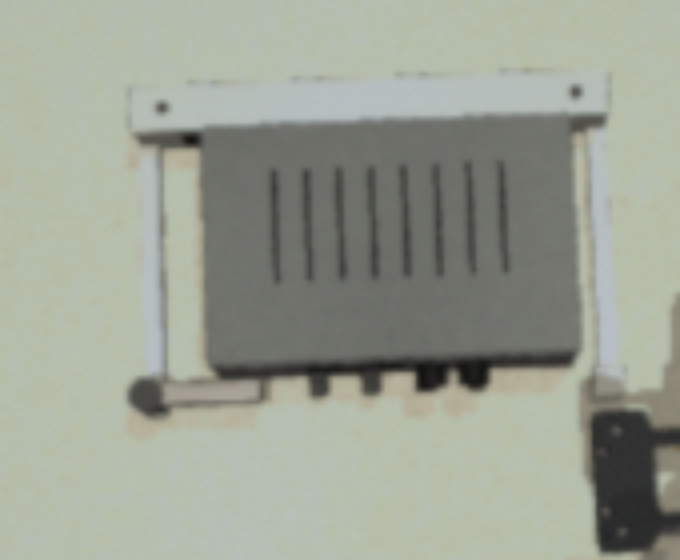

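The catch lies along dock -y behind the left front corner (crop (150,393) to (262,390)). The supply is flush on the bar and the robot is clear.

```bash
python3 -c "
from plant import *
print(finish_job())"
```

```text
the job is handed in; nothing more can be done
None
```

The supply is in its docking frame, flush along the stop bar, with the catch shut behind it. I handed the job in at about 36 s of the 72 s allowed.

**Pushing:** I walked it in with alternating left and right pushes on the bare ends of the front panel. I kept clear of the knobs and terminals by calculation and saw no contact in the pictures. The forward push never read more than 14.8 N.

**Pressing home:** Each end was pressed at about 14.5 N, held for about half a second, and did not move. On an earlier press of the right end, an upward rubbing force of about 12 N brought the total on the tool to about 19 N. I eased that off for the later presses.

**Catch:** I swung it round with about 3 N until it hit its end stop, confirmed at about 8 N with no further movement, then let go and backed away.

**Last checks:**
- **Flush:** The supply's yaw was 0.053 to 0.061 rad, against about 0.055 to 0.060 for the rail. The side camera's last rail reading (0.069 rad, twice the real thickness) was clearly a bad fit, so I ignored it.
- **Position:** Its middle sits about 9 to 10 mm right of the dock's centre, within the 20 mm allowed.
- **Catch:** Both views show it shut behind the left front corner.
- **Bystanders:** The can and reel had not moved. The tray was half hidden by the arm in the last picture, but its visible part looked unmoved.
- **Cameras:** The two cameras disagreed by 3 to 4 mm in the forward direction, so I judged home by touch.

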